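# Clamp the seed meter and press its bearing housing down into the sprung ring

### The arm

A 6-joint arm with a two-finger parallel gripper is mounted at the origin on the work surface. World frame = base frame: x ahead of the robot, y to its left, z up, the work surface at z = 0. Lengths are in m, angles in rad, forces in N, time in s.
With the tool pointing down it reaches from about 0.35 to 0.8 m from the base axis. Payload 7.3 kg.
Tool frame: the origin (TCP) lies at the very end of the fingers, on their centre line; the grasp point (between the pads) lies 19 mm behind it; z points along the fingers, y is the direction in which the jaws open and shut (so a half turn about z gives the same grasp; the last joint's range is limited). The gripper opens to 85 mm and grips with 20 to 120 N. Pads are 22 mm wide; open, the fingers measure 114 mm over their backs; the gripper's body (76 mm by 85 mm) begins 54 mm behind the grasp point. The pads swing forward as they close: fully open they stand 13 mm farther back than shut.
Start: joints at [-1.496, 0.342, 1.524, -0, 1.275, -0.146], TCP at [0.115, -0.512, 0.231] pointing down, gripper open.
Joint ranges: [-2.53, 2.53], [-0.77, 2.02], [0.04, 2.7], [-1, 4.14], [0.28, 2.66], [-3.11, 3.11]. Speed limits (rad/s): [2.57, 2.57, 3.14, 3.14, 3.14, 3.14].

### API

Orientations are given as [roll, pitch, yaw] about the fixed x, y, z axes, in that order (R = Rz(yaw) Ry(pitch) Rx(roll)).
In Python, from plant import read_state, grab_frame, camera_info, sign_off, look_for, regions_of gives the robot as it stands. The module is installed in compiled form; this text tells all that it offers.
- The arm moves only by the tool send_rows, never from a script. Its argument "targets" is one flat list of numbers, 7 for each row, row after row: the turn, a rotation vector about the tool's x, y, z in rad, then the shift along the tool's x, y, z in cm, then the finger opening in cm, from 0 to 8.54. In form: [wx, wy, wz, x, y, z, claw, wx, wy, wz, x, y, z, claw, ...]. A call has 1 to 5 rows; each row is the pose to reach, as a shift and turn from the pose commanded when the call began, along the tool's axes at that moment; what a row does not reach only later rows make up. A row lasts 1/10 s, in which the tool goes at most 50 mm and 8.59 degrees, less where a joint would pass 70% of its speed; a pose out of reach is approached as far as the arm can. A call with a gripper value outside its range is refused whole. The fingers move at their own pace and stop on an object; the grip force is fixed at half the most. Time passes only in rows, so rows that repeat a pose let the fingers close. It gives the time, the measured TCP pose, the force and the opening at its end, in the units of the state.
- read_state(): the state, without advancing time (a new reading comes with each control period).
- grab_frame(name): name is "scene" or "top"; returns (picture, depth): 384x512x3 uint8, blue, green, red; 384x512 float32, m along the optical axis (not along the pixel's ray), 0 where there is no reading.
- camera_info(name): a dict with "intrinsics" (3x3 intrinsics, pixels), "R" (3x3) and "t" (3): a world point X has camera coordinates R X + t. Camera axes: x right, y down, z forward; pixel columns grow to the right and rows downward; lengths in m; the calibration is good to about 2 mm. A picture is of the moment at which its call begins. camera_info takes no time and is no camera call.
- sign_off(): hands the job in, once; it reports no verdict.
Trained networks look in the newest picture that a camera, given by its name, has taken for a name from the list of things; names that differ only in an ending like _2 or _b are one class to them, and where a whole thing is asked for, a point or a joint stands for the part that bears it (a point fixed in the world has none). Each returns a list of dicts, best first, with "score" (0 to 1); they miss things now and then, are a little off and sometimes report something else, mostly with a low value. They report only what shows in the picture. A call takes as long as a camera call.
- look_for(camera, name): "point" ([x, y, z] in m, in the coordinates of the camera as it stood for that picture, good to about 4 mm: the middle of the surface that is visible of it).
- regions_of(camera, name): "region" (384x512 bool, what is visible of it).
The state is a dict: "time_s": time; "qpos": joint angles; "qd": joint speeds; "effort": joint torques, N m; "position": TCP position; "eef_rot": TCP orientation; "force": force on the tool from outside, world axes, zero at the start; "torque": the same for the moment, N m; "finger_gap": opening from 0.0 (shut) to 1.0 (fully open).
Only numpy, scipy, OpenCV 4.12 (cv2) and the standard library are available. Lean on these libraries where they do the work, as an engineer would, in place of code of your own. Each camera call takes 0.05 s, during which the arm holds its last target.

### The job

Turn the crank of the hold-down clamp clockwise until its jaw is tight on the green meter body's foot. Then take the white nylon bearing housing from the bench, set it tapered end down in the sprung steel ring on top of the meter body and press it down as far as the ring goes; finish holding it upright and pressed down there, with the clamp still tight, so that I can fit the retaining clip: your program finishes while holding, without letting go. Do not knock the meter body out of place, and leave the gear, the drive dog coupling and the square shaft where they lie.

Things in the scene. Friction and masses are not known exactly. Their poses are not given: they have to be found in the camera images.
- crank (a joint): turning angle of the clamp's crank, rad; grows clockwise seen from above, which lowers the jaw 12 mm per turn (0 = jaw 12 mm above the foot, 6.28 = jaw just touches the foot). From there the jaw's stiff spring is squeezed (6 N at first touch, then 10 N/mm) and is solid at 7.85; the clamp counts as tight above 10 N, from about 6.5, and well tight at 7.3. The crank starts between 1.4 and 2.8, needs about 2.5 N at the knob and stays where it is left
- crank_axis (a point): point on the crank's vertical turning axis, 150 mm above the bench, level with the middle of the knob; it is fixed in the clamp, whose post (36 x 40 mm, 105 mm tall, with a beam 36 mm wide reaching to the screw at 75-105 mm above the bench) stands 75 mm from this axis to its own +y. Direction from the axis to the knob: at joint crank = c it is the clamp's x axis turned by -c about z. The crank arm under the knob is topped at 123 mm
- crank_knob (a point): the crank's upright round wooden knob, 19 mm across, 46 mm tall, 45 mm from the crank axis, spinning freely on its own pin; this point is 26 mm above the knob's foot and 20 mm below its top, 146 mm above the bench
- clamp_jaw: round steel jaw pad of the clamp, 32 mm across, 9 mm thick, under the crank axis; origin at the centre of its underside; only moves up and down
- meter: faded green cast seed meter body, 0.7 to 0.9 kg, loose on the bench: block 130 x 125 x 44 mm with a round boss to 50 mm, a steel shutter gate on its +x face, and a foot 52 mm wide and 30 mm high that reaches to its own +y, out to 180 mm, under the clamp's jaw; origin on the bench under the axis of the sprung ring, z up
- cradle_ring (a joint): how far the sprung ring is pressed down, m: 0 up, 0.010 at its stop; takes about 5 N to start and 15 N at the stop
- cradle_seat (a point): centre of the top face of the sprung steel ring (outer 62 mm, inner 48 mm across, 10 mm high) on top of the meter body; 76 mm above the bench when up. The housing's taper sits in the ring's inner edge
- housing: white nylon bearing housing, 120 to 200 g, standing on the bench, round: foot 28 mm across tapering out to 60 mm at 20 mm height, 60 mm shoulder up to 30 mm height, then a neck 38 mm across up to the top at 68 mm; origin at the centre of its foot, z up. Seated in the ring, its origin lies about 12.5 mm below the ring's top face
- gear: bronze gear 76 mm across with a hub 28 mm high, lying on the bench; origin at the centre of its underside; leave alone
- coupling: rusted drive dog coupling, 54 mm across, 38 mm high, two dogs on top; origin at the centre of its underside; leave alone
- shaft: square steel shaft 16 x 120 x 16 mm lying along its own y; origin at the centre of its underside; leave alone

How it is judged:
By the outcome, as a careful person would: the job done as asked, in the order asked, and still so for the second after the job is handed in, while the arm keeps its last pose, push and grip.
It also fails if it takes over 61 s, if anything falls off the work surface, if the arm or the gripper's body presses on something with over 40 N, if the wrist force passes 120 N, or if a joint passes its speed limit or range.

## Working session

There is one attempt and no reset: what is moved stays moved. The work goes in short steps, Python scripts to look and compute and a tool call to move; the robot and the scene stay as the last step left them, time stands still between calls to the robot, and variables do not carry over. Pictures are saved under pics/ and viewed, and the job is handed in when it is done.

Besides the shell and the picture viewer there is one more tool, called after "Request:" as a command line: name --argument value ..., lists and objects as JSON in quotes. send_rows: Moves the arm, as the interface text tells. Its arguments: {"type":"object","properties":{"targets":{"type":"array"}},"required":["targets"]}

```bash
mkdir -p pics; ls; python3 - <<'E'
from plant import *
import cv2
s=read_state();print(s)
for c in("scene","top"):
    im,d=grab_frame(c);cv2.imwrite(f"pics/{c}0.png",im)
    import numpy as np
    np.save(f"pics/{c}0.npy",d)
    i=camera_info(c);print(c,i)
    R=np.array(i["R"]);t=np.array(i["t"])
    for n in("crank_knob","crank","clamp_jaw","meter","cradle_seat","cradle_ring","housing","gear","coupling","shaft"):
        try:
            r=look_for(c,n)
            print(n,[(round(x["score"],2),np.round(R.T@(np.array(x["point"])-t),4).tolist()) for x in r[:3]])
        except Exception as e: print(n,e)
E
```

```text
pics
{'time_s': 0.0, 'qpos': array([-1.49601624e+00,  3.42745735e-01,  1.52508057e+00, -2.20178558e-05,
        1.27540866e+00, -1.45996006e-01]), 'qd': array([-0.0002738 ,  0.00090858, -0.00059564,  0.00131541, -0.00064888,
        0.00023991]), 'effort': array([-8.51380246e-04, -4.33676434e+01, -2.46008366e+01, -2.84687439e-04,
        7.86329561e-03, -1.56300564e-05]), 'position': array([ 0.11495263, -0.51181583,  0.23059185]), 'eef_rot': array([-3.13996475e+00, -2.18090231e-04,  2.20782341e-01]), 'force': array([ 0.5543693 , -0.03309161,  0.60137063]), 'torque': array([-0.0044342 ,  0.02953884,  0.03550592]), 'finger_gap': 1.0020471207297883}
scene {'intrinsics': array([[449.82879228,   0.        , 254.81138402],
       [  0.        , 449.82879228, 187.37078821],
       [  0.        ,   0.        ,   1.        ]]), 'R': array([[ 0.21757959,  0.97572272, -0.02498571],
       [ 0.51502145, -0.13651622, -0.84623651],
       [-0.82910315,  0.17125562, -0.53222127]]), 't': array([-0.0527792 , -0.19605015,  1.46850585])}
crank_knob [(0.54, [0.5537, 0.073, 0.1486])]
crank [(0.75, [0.553
[... 558 characters left out ...]
  ,   1.        ]]), 'R': array([[-0.02329704, -0.99910096,  0.03541915],
       [-0.98998066,  0.01811997, -0.14003555],
       [ 0.13926786, -0.03832669, -0.98951277]]), 't': array([-0.05989994,  0.56673356,  0.75610085])}
crank_knob [(0.63, [0.5446, 0.0782, 0.1659])]
crank [(0.8, [0.5543, 0.1074, 0.1253])]
clamp_jaw []
meter [(0.59, [0.5603, -0.0151, 0.0487])]
cradle_seat [(0.83, [0.5551, -0.0323, 0.0732]), (0.53, [0.3645, -0.2895, 0.0212])]
cradle_ring [(0.6, [0.5593, -0.0334, 0.0783])]
housing [(0.92, [0.4847, -0.2236, 0.0497])]
gear []
coupling [(0.77, [0.7684, 0.0395, 0.0246])]
shaft [(0.86, [0.3621, -0.2887, 0.0166]), (0.36, [0.7517, -0.194, 0.0216]), (0.35, [0.5526, 0.1074, 0.123])]
```

View pics/scene0.png

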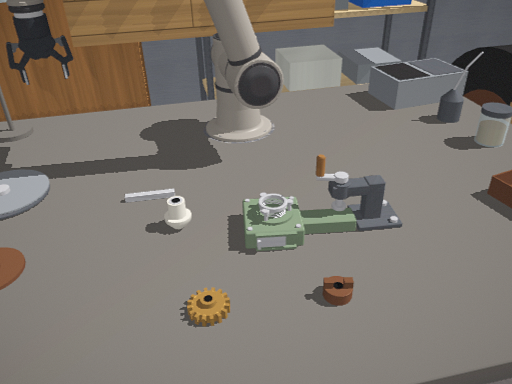

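View pics/top0.png

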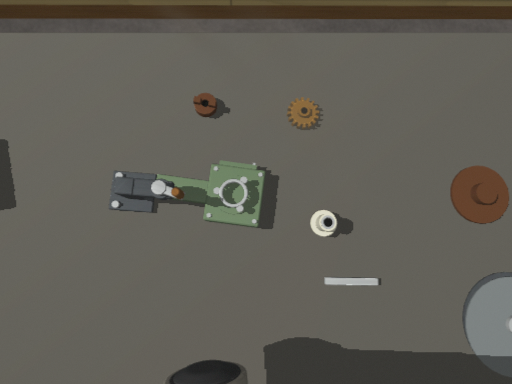

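The scene view shows the housing at about (177,212), the ring at (273,205), the knob at (320,165) and the clamp post at (372,200). The top view shows the knob at (175,192), the crank axis at (158,187), the ring at (233,193) and the housing at (323,223). Next I'll fit the geometry.

```bash
cat > h.py <<'E'
from plant import *
import numpy as np, cv2
def cloud(c,im=None,d=None):
    if d is None: im,d=grab_frame(c)
    i=camera_info(c);K=i["intrinsics"];R=np.array(i["R"]);t=np.array(i["t"])
    v,u=np.mgrid[0:384,0:512]
    P=np.stack([(u-K[0,2])/K[0,0]*d,(v-K[1,2])/K[1,1]*d,d],-1)
    W=(P-t)@R
    W[d==0]=np.nan
    return im,W
def circ(xy,r=None):
    from scipy.optimize import least_squares
    c0=xy.mean(0)
    if r is None:
        f=least_squares(lambda p:np.hypot(*(xy-p[:2]).T)-p[2],[*c0,.02],loss='soft_l1',f_scale=.002)
    else: f=least_squares(lambda p:np.hypot(*(xy-p[:2]).T)-r,c0,loss='soft_l1',f_scale=.002)
    return f.x,np.sqrt(np.mean(f.fun**2))
E
python3 - <<'E'
from h import *
for c in("scene","top"):
    im,W=cloud(c)
    for n in("crank_knob","crank","cradle_ring","housing","meter","clamp_jaw"):
        r=regions_of(c,n)
        if not r: print(c,n,"none");continue
        m=r[0]["region"]; P=W[m]; P=P[~np.isnan(P[:,0])]
        print(c,n,round(r[0]["score"],2),len(P),"med",np.round(np.median(P,0),4),"min",np.round(np.percentile(P,3,axis=0),4),"max",np.round(np.percentile(P,97,axis=0),4))
        np.save(f"pics/{c}_{n}.npy",P)
        if n=="crank_knob":
            print("knob fit",circ(P[(P[:,2]>.13)][:,:2],.0095)); 
            k=P[P[:,2]>.162]; print("knobtop",len(k),k.mean(0) if len(k) else 0)
        if n=="housing":
            for a,b,rr in((.033,.064,.019),(.021,.029,.03)):
                q=P[(P[:,2]>a)&(P[:,2]<b)]; print("h",a,len(q),circ(q[:,:2],rr) if len(q)>5 else 0)
            q=P[P[:,2]>.065];print("htop",len(q),q.mean(0) if len(q) else 0, (q.min(0)+q.max(0))/2 if len(q) else 0)
        if n=="cradle_ring":
            q=P[(P[:,2]>.073)&(P[:,2]<.08)];print("ring",len(q),circ(q[:,:2],.0275),circ(q[:,:2]))
    # crank surfaces: white cap, post
    for (x0,x1,y0,y1) in [(.50,.62,.05,.25)]:
        q=W.reshape(-1,3); m=(q[:,0]>x0)&(q[:,0]<x1)&(q[:,1]>y0)&(q[:,1]<y1)
        q=q[m]
        h=np.histogram(q[:,2],bins=np.arange(0,.19,.005)); print([(round(b,3),int(n)) for b,n in zip(h[1],h[0]) if n])
        for a,b in((.1,.11),(.12,.135),(.135,.18)):
            k=q[(q[:,2]>a)&(q[:,2]<b)]
            if len(k)>5: print(c,a,b,len(k),k.mean(0),cv2.minAreaRect((k[:,:2]*1000).astype(np.float32)))
    big=cv2.resize(im[140:240,90:290] if c=="top" else im[140:250,220:420],None,fx=4,fy=4,interpolation=cv2.INTER_CUBIC)
    cv2.imwrite(f"pics/{c}_crop.png",big[:600,:800])
E
```

```text
scene crank_knob 0.73 198 med [0.553  0.0745 0.1462] min [0.3533 0.0678 0.0028] max [0.557  0.1475 0.1679]
knob fit (array([0.54588166, 0.07739682]), np.float64(0.0019383649063249649))
knobtop 38 [0.55021826 0.07537237 0.16567073]
scene crank 0.95 443 med [0.5556 0.085  0.1238] min [0.5442 0.0681 0.1113] max [0.5765 0.1298 0.167 ]
scene cradle_ring 0.81 376 med [ 0.562  -0.0294  0.0748] min [ 0.5218 -0.0586  0.0677] max [0.5881 0.0089 0.0781]
ring 262 (array([ 0.55669531, -0.02994876]), np.float64(0.00548712982872278)) (array([ 0.55655509, -0.02992182,  0.02863276]), np.float64(0.0051202224899233924))
scene housing 0.57 624 med [ 0.503  -0.233   0.0393] min [ 0.4757 -0.2576  0.0145] max [ 0.5173 -0.2099  0.0704]
h 0.033 205 (array([ 0.4873683 , -0.23254876]), np.float64(0.0018269913571697441))
h 0.021 74 (array([ 0.48700582, -0.23228227]), np.float64(0.0016983829617299613))
htop 141 [ 0.49124758 -0.23259421  0.06903781] [ 0.48770268 -0.23289134  0.06858865]
scene meter 0.66 4238 med [ 0.5917 -0.016   0.042 ] min [ 0.5104 -0.0932  0.0063] max [0.628  0.132  0.0759]
scene clamp_jaw 0.4
[... 2863 characters left out ...]
, (np.float64(0.12), 188), (np.float64(0.125), 42), (np.float64(0.13), 6), (np.float64(0.135), 3), (np.float64(0.14), 6), (np.float64(0.145), 4), (np.float64(0.15), 6), (np.float64(0.155), 6), (np.float64(0.16), 21), (np.float64(0.165), 57)]
top 0.1 0.11 757 [0.56707039 0.16771139 0.10483587] ((565.1893920898438, 158.2279510498047), (116.69734191894531, 41.90648651123047), 87.14794921875)
top 0.12 0.135 236 [0.56009316 0.11466568 0.12376384] ((553.2784423828125, 104.39691162109375), (67.66635131835938, 28.565597534179688), 61.03985595703125)
top 0.135 0.18 103 [0.54624145 0.07744591 0.16203516] ((547.1368408203125, 78.83251953125), (17.290916442871094, 17.563568115234375), 85.52665710449219)
```

View pics/top_crop.png

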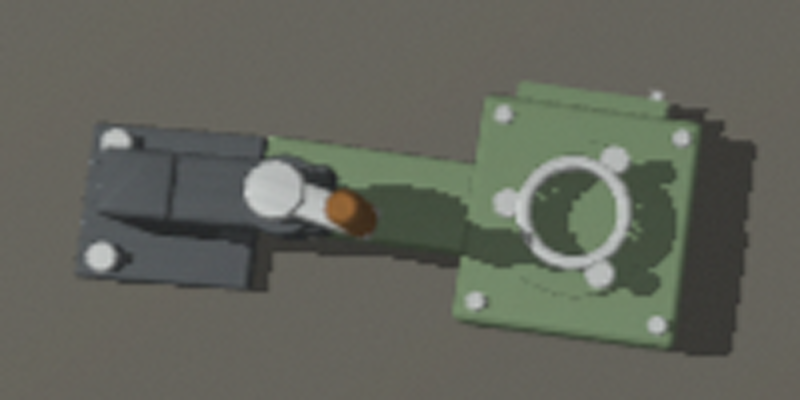

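View pics/scene_crop.png

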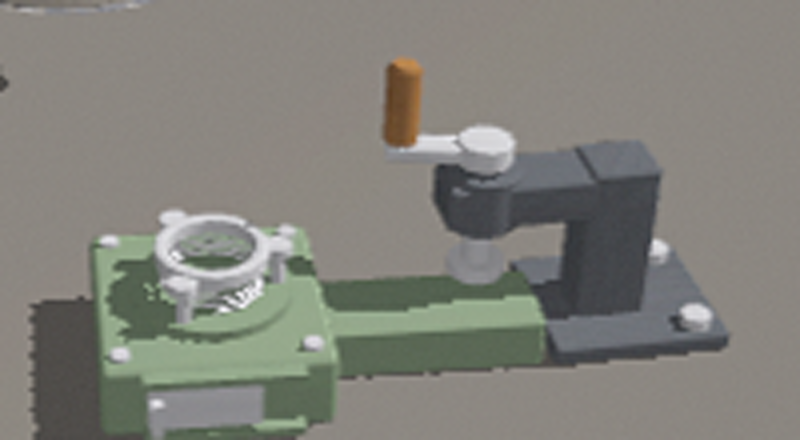

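```bash
cat > ax.py <<'E'
from h import *
for c in("scene","top"):
    im,W=cloud(c)
    q=W.reshape(-1,3); q=q[~np.isnan(q[:,0])]
    k=q[(q[:,2]>.1185)&(q[:,2]<.130)&(np.hypot(q[:,0]-.56,q[:,1]-.118)<.03)]
    far=k[np.hypot(k[:,0]-.5465,k[:,1]-.0775)>.036]
    h=cv2.convexHull((far[:,:2]*1000).astype(np.float32))[:,0]/1000
    h=h[np.hypot(h[:,0]-.5465,h[:,1]-.0775)>.04]
    print(c,"cap",len(far),"zmed",np.median(far[:,2]),"hull fit",circ(h),"enclosing",cv2.minEnclosingCircle((far[:,:2]*1000).astype(np.float32)))
    # beam/post tops z~.105
    b=q[(q[:,2]>.1015)&(q[:,2]<.1085)&(abs(q[:,0]-.567)<.04)&(q[:,1]>.13)&(q[:,1]<.23)]
    print("beam",len(b),cv2.minAreaRect((b[:,:2]*1000).astype(np.float32)))
    # per y-bin x-edges
    for lo in np.arange(.13,.22,.02):
        s=b[(b[:,1]>lo)&(b[:,1]<lo+.02)]
        if len(s)>5: print(round(lo+.01,3),np.round([s[:,0].min(),s[:,0].max()],4),end=';')
    print()
    # ring
    r=q[(q[:,2]>.0735)&(q[:,2]<.0795)&(np.hypot(q[:,0]-.555,q[:,1]+.03)<.05)]
    ctr=np.array([.555,-.03])
    for _ in range(15):
        d=np.hypot(*(r[:,:2]-ctr).T); s=r[(d>.0225)&(d<.0325)]
        ctr=circ(s[:,:2],.0275)[0]
    print("ring",ctr,len(s),np.median(s[:,2]))
    # meter top faces & foot
    m=q[(q[:,2]>.0405)&(q[:,2]<.047)&(abs(q[:,0]-.56)<.1)&(abs(q[:,1]+.03)<.08)]
    print("meter top",cv2.minAreaRect((m[:,:2]*1000).astype(np.float32)))
    f=q[(q[:,2]>.0265)&(q[:,2]<.0335)&(abs(q[:,0]-.565)<.05)&(q[:,1]>.04)&(q[:,1]<.18)]
    print("foot",cv2.minAreaRect((f[:,:2]*1000).astype(np.float32)))
E
python3 ax.py
```

```text
scene cap 87 zmed 0.12343998580513174 hull fit (array([0.5630978 , 0.11842676, 0.01482038]), np.float64(0.00018756617093129062)) enclosing ((562.3324584960938, 118.67996215820312), 15.701018333435059)
beam 311 ((568.7620849609375, 171.7937774658203), (81.62997436523438, 37.942710876464844), 86.92195129394531)
0.14 [0.5513 0.5826];0.16 [0.5502 0.5843];0.18 [0.5502 0.5886];0.2 [0.5514 0.589 ];
ring [ 0.55652552 -0.03002558] 197 0.07607171842493365
meter top ((560.8211059570312, -33.21013641357422), (124.39622497558594, 139.1902313232422), 80.53231048583984)
foot ((576.0928344726562, 108.65185546875), (142.76234436035156, 57.59602355957031), 81.87696838378906)
top cap 165 zmed 0.12409649191804836 hull fit (array([0.56283139, 0.12180987, 0.01428421]), np.float64(0.00018715809403615027)) enclosing ((563.16064453125, 121.7955322265625), 14.6992826461792)
beam 604 ((567.9563598632812, 172.3948974609375), (87.56390380859375, 35.985374450683594), 83.22701263427734)
0.14 [0.545  0.5831];0.16 [0.5496 0.5832];0.18 [0.5519 0.5879];0.2 [0.5522 0.5878];0.22 [0.5547 0.5877];
ring [ 0.55513457 -0.02699044] 259 0.07673494380208638
meter top ((559.8031616210938, -29.65496063232422), (124.78620147705078, 139.1983642578125), 81.25857543945312)
foot ((575.64501953125, 108.10655212402344), (139.26214599609375, 58.65766906738281), 85.14498901367188)
```

Request:
send_rows --targets '[0,0,0.05,2,-1.8,0,8.5,0,0,0.1,5,-4.4,0,8.5,0,0,0.15,8.6,-7.5,0,8.5,0,0,0.2,12.2,-10.6,0,8.5,0,0,0.2208,15.8,-13.7,0,8.5]'

```text
time_s: 2.4
position: [0.2398, -0.3425, 0.2314]
eef_rot: [3.141, -0.0, -0.003]
force: [0.5, 0.4, 0.1]
finger_gap: 0.995
```

Request:
send_rows --targets '[0,0,0,2.6,-3.6,0,5,0,0,0,5.2,-7.2,0,5,0,0,0,7.8,-10.8,0,5,0,0,0,10.4,-14.4,0,5,0,0,0,13,-18,0,5]'

```text
time_s: 2.9
position: [0.37, -0.1624, 0.2316]
eef_rot: [3.141, -0.001, -0.0]
force: [0.1, -0.9, -0.2]
finger_gap: 0.59
```

Request:
send_rows --targets '[0,0,0,2.9,-4.0,0,5,0,0,0,5.8,-8,0,5,0,0,0,8.7,-12,0,5,0,0,0,11.6,-16,0,5,0,0,0,14.5,-20,0,5]'

```text
time_s: 3.4
position: [0.5151, 0.038, 0.2314]
eef_rot: [3.141, -0.001, 0.0]
force: [0.5, -1.8, 0.1]
finger_gap: 0.583
```

Request:
send_rows --targets '[0,0,0,2.2,-2.8,0,5,0,0,0,3.1,-4.05,1.5,5,0,0,0,3.1,-4.05,5,5,0,0,0,3.1,-4.05,8.5,5,0,0,0,3.1,-4.05,10,5]'

```text
time_s: 3.9
position: [0.5434, 0.0768, 0.128]
eef_rot: [3.142, 0.005, 0.001]
force: [-0.4, -0.2, 0.6]
finger_gap: 0.584
```

```bash
python3 - <<'E'
from h import *
print(read_state()["position"],read_state()["force"])
for c in("scene","top"):
    im,W=cloud(c)
    big=cv2.resize(im[140:240,90:290] if c=="top" else im[110:250,220:420],None,fx=4,fy=4,interpolation=cv2.INTER_CUBIC)
    cv2.imwrite(f"pics/{c}_1.png",big[:600,:800])
E
```

```text
[0.54340526 0.07678936 0.12800569] [-0.37217305 -0.24571384  0.63126459]
```

View pics/scene_1.png

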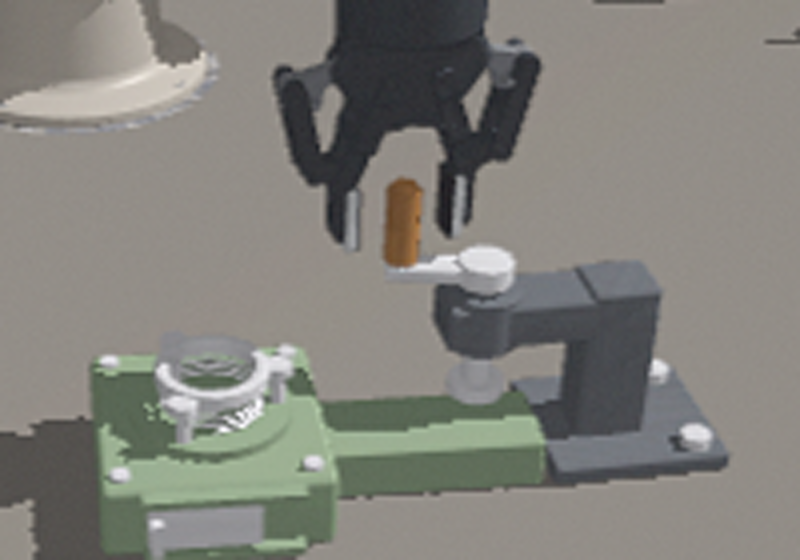

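View pics/top_1.png

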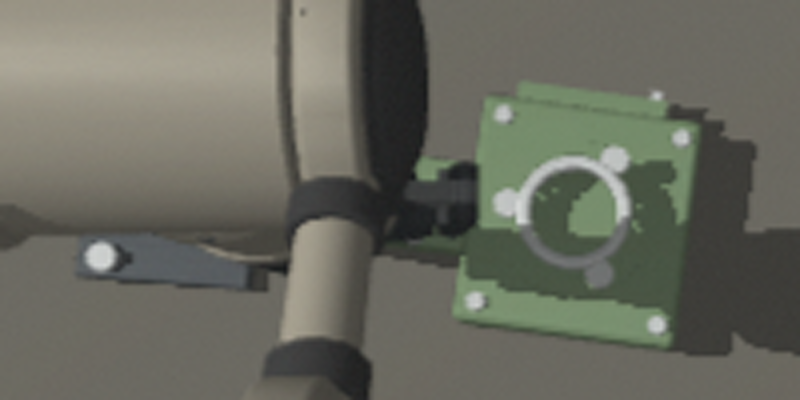

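The scene view shows the knob (402,225 in the crop) midway between the open fingers, which clear the crank arm. I'll close on it.

Request:
send_rows --targets '[0,0,0,0,0,-0.1,1.4,0,0,0,0,0,-0.1,1.4,0,0,0,0,0,-0.1,1.4,0,0,0,0,0,-0.1,1.4,0,0,0,0,0,-0.1,1.4]'

```text
time_s: 4.5
position: [0.5463, 0.0771, 0.1341]
eef_rot: [-3.141, -0.004, 0.0]
force: [0.3, 4.1, 6.2]
finger_gap: 0.203
```

```bash
cat > tab.py <<'E'
import numpy as np,sys
# cmd x,y ; center x,y; th list
cx,cy,ax,ay,th0,step,n=map(float,sys.argv[1:8])
for i in range(1,int(n)+1):
    th=np.radians(th0-step*i); p=np.array([ax,ay])+.045*np.array([np.cos(th),np.sin(th)])
    b=(i-1)//5
    if (i-1)%5==0: base=np.array([cx,cy]) if i==1 else last
    d=(p-base)*100; print(i,round(th0-step*i,1),"x %.2f y %.2f"%(d[0],-d[1])); last=p if i%5==0 else None if 0 else p
E
python3 tab.py .5451 .0770 .5625 .1195 -112 8 5; python3 -c "
import sys;sys.path.insert(0,'.')
from plant import *
s=read_state();print(s['position'],s['force'],s['torque'],s['time_s'])"
```

```text
1 -120.0 x -0.51 y -0.35
2 -128.0 x -1.03 y -0.70
3 -136.0 x -1.50 y -1.12
4 -144.0 x -1.90 y -1.60
5 -152.0 x -2.23 y -2.14
[0.54634532 0.07707581 0.13407759] [0.29234125 4.06300804 6.20661995] [ 0.69726566 -0.05811562 -0.00091637] 4.5
```

Request:
send_rows --targets '[0,0,0,-0.51,-0.35,0,1.4,0,0,0,-1.03,-0.7,0,1.4,0,0,0,-1.5,-1.12,0,1.4,0,0,0,-1.9,-1.6,0,1.4,0,0,0,-2.23,-2.14,0,1.4]'

```text
time_s: 5.0
position: [0.5224, 0.096, 0.134]
eef_rot: [3.138, -0.0, 0.0]
force: [-6.4, -7.3, 12.7]
finger_gap: 0.202
```

```bash
python3 tab.py .5228 .0984 .5625 .1195 -152 10 27; cat > st.py <<'E'
from plant import *
s=read_state();print(s['position'],s['eef_rot'],s['force'],s['torque'],s['finger_gap'],s['time_s'],s['qpos'])
E
python3 st.py
```

```text
1 -162.0 x -0.31 y -0.72
2 -172.0 x -0.49 y -1.48
3 -182.0 x -0.53 y -2.27
4 -192.0 x -0.43 y -3.05
5 -202.0 x -0.20 y -3.80
6 -212.0 x 0.36 y -0.70
7 -222.0 x 0.83 y -1.33
8 -232.0 x 1.40 y -1.86
9 -242.0 x 2.06 y -2.29
10 -252.0 x 2.78 y -2.59
11 -262.0 x 0.76 y -0.18
12 -272.0 x 1.55 y -0.22
13 -282.0 x 2.33 y -0.12
14 -292.0 x 3.08 y 0.11
15 -302.0 x 3.78 y 0.46
16 -312.0 x 0.63 y 0.47
17 -322.0 x 1.16 y 1.05
18 -332.0 x 1.59 y 1.70
19 -342.0 x 1.90 y 2.43
20 -352.0 x 2.07 y 3.19
21 -362.0 x 0.04 y 0.78
22 -372.0 x -0.05 y 1.56
23 -382.0 x -0.28 y 2.31
24 -392.0 x -0.64 y 3.01
25 -402.0 x -1.11 y 3.64
26 -412.0 x -0.57 y 0.53
27 -422.0 x -1.23 y 0.96
[0.5223845  0.09600752 0.13402634] [ 3.13797404e+00 -2.55201088e-04  1.99590682e-04] [-6.4346929  -7.34732304 12.70583775] [-1.28676184  0.96887677 -0.09759397] 0.2017884220664144 5.0 [ 0.03957706  0.45145569  1.64553076 -0.00419333  1.04449747  1.61228052]
```

```bash
python3 tab.py .5228 .0984 .5612 .1187 -152 10 10
```

```text
1 -162.0 x -0.44 y -0.64
2 -172.0 x -0.62 y -1.40
3 -182.0 x -0.66 y -2.19
4 -192.0 x -0.56 y -2.97
5 -202.0 x -0.33 y -3.72
6 -212.0 x 0.36 y -0.70
7 -222.0 x 0.83 y -1.33
8 -232.0 x 1.40 y -1.86
9 -242.0 x 2.06 y -2.29
10 -252.0 x 2.78 y -2.59
```

Request:
send_rows --targets '[0,0,0,-0.44,-0.64,-0.2,1.4,0,0,0,-0.62,-1.4,-0.3,1.4,0,0,0,-0.66,-2.19,-0.3,1.4,0,0,0,-0.56,-2.97,-0.3,1.4,0,0,0,-0.33,-3.72,-0.3,1.4]'

```text
time_s: 5.5
position: [0.5182, 0.1359, 0.1345]
eef_rot: [3.141, 0.004, 0.0]
force: [-3.0, -1.6, -7.3]
finger_gap: 0.2
```

```bash
python3 st.py
```

```text
[0.51822265 0.13585801 0.13451793] [3.14126188e+00 3.79205822e-03 3.79187786e-04] [-3.02868711 -1.64356384 -7.32738208] [-0.32053375  0.49507763 -0.01021902] 0.20029224686344113 5.5 [1.13237792e-01 4.60043094e-01 1.62908002e+00 1.13017379e-04
 1.05627473e+00 1.68359850e+00]
```

Request:
send_rows --targets '[0,0,0,0.36,-0.7,0.1,1.4,0,0,0,0.83,-1.33,0.1,1.4,0,0,0,1.4,-1.86,0.1,1.4,0,0,0,2.06,-2.29,0.1,1.4,0,0,0,2.78,-2.59,0.1,1.4]'

```text
time_s: 6.0
position: [0.5472, 0.163, 0.1344]
eef_rot: [-3.14, 0.001, 0.001]
force: [-4.3, 0.9, -3.7]
finger_gap: 0.198
```

```bash
python3 st.py
```

```text
[0.54720681 0.16299008 0.13440801] [-3.13981691e+00  8.50651978e-04  7.55914392e-04] [-4.34376077  0.87580294 -3.6717968 ] [ 0.27064109  0.54402072 -0.03012286] 0.19822889018417394 6.0 [0.15423525 0.51613225 1.53059512 0.00211996 1.09543537 1.72330566]
```

Request:
send_rows --targets '[0,0,0,0.76,-0.2,0,1.4,0,0,0,1.55,-0.25,0,1.4,0,0,0,2.33,-0.14,0,1.4,0,0,0,3.08,0.1,0,1.4,0,0,0,3.78,0.46,0,1.4]'

```text
time_s: 6.5
position: [0.5864, 0.1566, 0.1344]
eef_rot: [-3.141, -0.001, 0.0]
force: [-2.2, 2.7, -3.1]
finger_gap: 0.198
```

```bash
python3 st.py
```

```text
[0.58635152 0.15661712 0.13441598] [-3.14105605e+00 -1.35928318e-03  1.54616904e-04] [-2.20760076  2.71636063 -3.07478355] [ 0.37063123  0.20651222 -0.03473115] 0.19777410436170922 6.5 [1.34610183e-01 5.75381044e-01 1.42286096e+00 3.84353887e-04
 1.14193173e+00 1.70509195e+00]
```

Request:
send_rows --targets '[0,0,0,0.63,0.45,0,1.4,0,0,0,1.16,1.03,0,1.4,0,0,0,1.59,1.7,0,1.4,0,0,0,1.9,2.43,0,1.4,0,0,0,2.07,3.19,0,1.4]'

```text
time_s: 7.0
position: [0.6053, 0.1236, 0.1342]
eef_rot: [3.141, 0.002, -0.0]
force: [-8.2, 2.0, -0.4]
finger_gap: 0.202
```

```bash
python3 st.py
```

```text
[0.60528385 0.1235801  0.13423332] [ 3.14124111e+00  1.91496136e-03 -2.40806979e-04] [-8.1582953   2.00019365 -0.39805981] [ 0.3168472   1.09649077 -0.0370667 ] 0.20156713563046721 7.0 [ 7.75160575e-02  5.95948316e-01  1.38529883e+00 -2.19823212e-04
  1.16228200e+00  1.64864037e+00]
```

Request:
send_rows --targets '[0,0,0,-0.06,0.78,0,1.4,0,0,0,-0.15,1.56,0,1.4,0,0,0,-0.38,2.31,0,1.4,0,0,0,-0.74,3.01,0,1.4,0,0,0,-1.21,3.64,0,1.4]'

```text
time_s: 7.5
position: [0.5929, 0.0887, 0.1342]
eef_rot: [-3.139, 0.001, -0.0]
force: [-4.9, 9.4, -2.4]
finger_gap: 0.199
```

```bash
python3 st.py;  python3 tab.py .5937 .0886 .5605 .1187 -402 8 4
```

```text
[0.59292633 0.08873369 0.13423576] [-3.13946176e+00  1.12257048e-03 -1.35490624e-04] [-4.93334584  9.43788432 -2.3611075 ] [1.50514044 0.79574861 0.0585102 ] 0.19913103231825918 7.5 [0.01963562 0.5642662  1.44386609 0.00237512 1.13454167 1.58956387]
1 -410.0 x -0.43 y 0.44
2 -418.0 x -0.94 y 0.81
3 -426.0 x -1.49 y 1.10
4 -434.0 x -2.08 y 1.32
```

Request:
send_rows --targets '[0,0,0,-0.43,0.36,0,1.4,0,0,0,-0.94,0.72,0,1.4,0,0,0,-1.49,1.0,0,1.4,0,0,0,-1.8,1.11,0,1.4,0,0,0,-1.8,1.11,0,1.4]'

```text
time_s: 8.0
position: [0.5756, 0.0776, 0.1343]
eef_rot: [-3.14, -0.001, -0.0]
force: [-1.2, 5.7, -4.4]
finger_gap: 0.202
```

```bash
python3 st.py; python3 - <<'E'
from h import *
im,W=cloud("scene")
cv2.imwrite("pics/s2.png",cv2.resize(im[110:250,220:420],None,fx=4,fy=4,interpolation=cv2.INTER_CUBIC))
E
```

```text
[0.57564119 0.07758733 0.13430834] [-3.14002872e+00 -8.43402871e-04 -8.54090694e-05] [-1.17532038  5.72711315 -4.36011557] [1.00855364 0.2440381  0.007831  ] 0.20154419561227582 8.0 [1.21138536e-03 5.31922286e-01 1.50251923e+00 1.74804926e-03
 1.10630632e+00 1.57131005e+00]
```

View pics/s2.png

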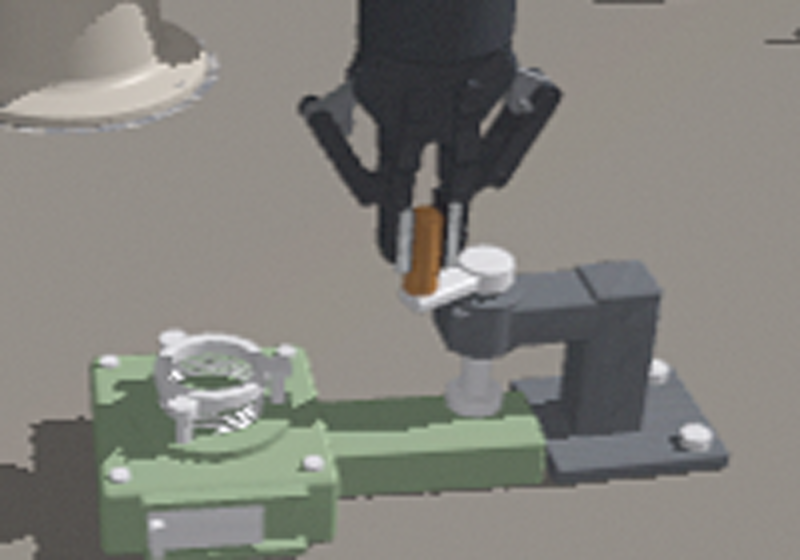

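The knob now stands at (425,250) in the crop, past the lower arm position, and the jaw sits on the foot at (474,395). By the measured pose c ≈ 7.4. I'll release the knob and lift.

Request:
send_rows --targets '[0,0,0,0,0,0,5.5,0,0,0,0,0,0,5.5,0,0,0,0,0,-1.5,5.5,0,0,0,0,0,-6,5.5,0,0,0,0,0,-10,5.5]'

```text
time_s: 8.55
position: [0.5761, 0.0762, 0.236]
eef_rot: [3.141, -0.001, -0.001]
force: [0.3, 0.6, -0.1]
finger_gap: 0.647
```

Request:
send_rows --targets '[0,0,0,-1.5,4.3,0,6,0,0,0,-3,8.8,0,6,0,0,0,-4.5,13.3,0,6,0,0,0,-6,17.8,0,6,0,0,0,-7.3,22,0,6]'

```text
time_s: 9.05
position: [0.5021, -0.1457, 0.2351]
eef_rot: [3.14, -0.002, -0.001]
force: [0.7, -1.2, -0.6]
finger_gap: 0.701
```

```bash
python3 st.py; python3 ax.py; python3 - <<'E'
from h import *
for c in ("scene","top"):
    im,W=cloud(c)
    cv2.imwrite(f"pics/{c}3.png",im)
    q=W.reshape(-1,3); k=q[(q[:,2]>.135)&(q[:,2]<.172)&(abs(q[:,0]-.57)<.03)&(abs(q[:,1]-.08)<.03)]
    print("knob",len(k),k[:,:2].mean(0),circ(k[:,:2],.0095))
    r=regions_of(c,"housing")
    if r:
        P=W[r[0]["region"]]
        for a,b,rr in((.033,.064,.019),(.021,.029,.03)):
            p=P[(P[:,2]>a)&(P[:,2]<b)]; print(c,"h",a,len(p),circ(p[:,:2],rr) if len(p)>5 else 0)
        p=P[P[:,2]>.065];print("htop",len(p),(p.min(0)+p.max(0))/2 if len(p) else 0)
E
```

```text
[ 0.50212226 -0.14565315  0.23513991] [ 3.13958857e+00 -2.01687784e-03 -5.29761558e-04] [ 0.72922636 -1.23868796 -0.56779508] [0.01764338 0.01032356 0.01063618] 0.7007106755088971 9.05 [-4.28384191e-01  3.33548463e-01  1.52569930e+00 -1.02992784e-03
  1.27967843e+00  1.14323822e+00]
scene cap 99 zmed 0.12332635361717195 hull fit (array([0.56295534, 0.11607024, 0.01638061]), np.float64(0.0004251345896582456)) enclosing ((566.1488647460938, 112.93348693847656), 21.089752197265625)
beam 321 ((568.676513671875, 171.68035888671875), (81.26972961425781, 37.69293212890625), 85.20489501953125)
0.14 [0.5521 0.5839];0.16 [0.5482 0.5858];0.18 [0.552  0.5883];0.2 [0.5523 0.5894];0.22 [0.5575 0.5788];
ring [ 0.55649884 -0.03024022] 195 0.0762470400706166
meter top ((561.8206787109375, -32.886810302734375), (124.61742401123047, 139.15135192871094), 81.14691925048828)
foot ((576.5909423828125, 109.13468933105469), (142.1844940185547, 56.380165100097656), 82.63687896728516)
top cap 189 zmed 0.12393264652946073 hull fit (array([0.56298745, 0.12123066, 0.01453759]), np.float64(0.00013253815951361076))
[... 286 characters left out ...]
;
ring [ 0.55508288 -0.02696611] 264 0.07669788815487746
meter top ((559.8379516601562, -29.727325439453125), (124.64877319335938, 139.42393493652344), 81.3287124633789)
foot ((575.4352416992188, 108.2789306640625), (138.94041442871094, 58.2655029296875), 85.12067413330078)
knob 149 [0.58310468 0.07483234] (array([0.57700371, 0.07754299]), np.float64(0.002057367561146693))
scene h 0.033 208 (array([ 0.48717674, -0.23257543]), np.float64(0.0012221920449703068))
scene h 0.021 85 (array([ 0.48693855, -0.23214736]), np.float64(0.002440492780715497))
htop 151 [ 0.48951582 -0.23252913  0.06832959]
knob 105 [0.57669855 0.07767976] (array([0.57894241, 0.08013073]), np.float64(0.0033184421374880257))
```

View pics/scene3.png

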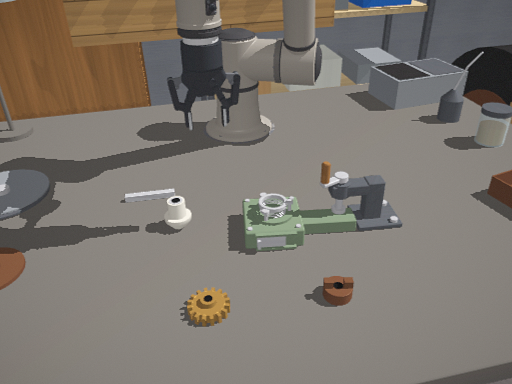

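View pics/top3.png

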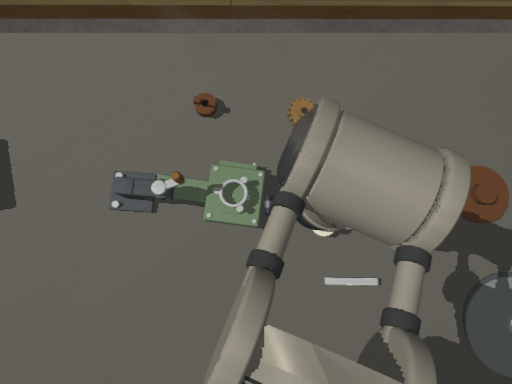

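The scene view shows the knob at (325,173), with the meter and ring unmoved at (273,205) and the housing at (177,212). The ring refit agrees with the first one to 0.3 mm. The knob angle again gives c ≈ 7.4. Next is the housing.

Request:
send_rows --targets '[0,0,0,-0.7,4.4,0,6.5,0,0,0,-1.47,8.85,1,6.5,0,0,0,-1.47,8.85,5,6.5,0,0,0,-1.47,8.85,9.5,6.5,0,0,0,-1.47,8.85,13.5,6.5]'

```text
time_s: 9.85
position: [0.4885, -0.2305, 0.0978]
eef_rot: [3.141, -0.001, 0.002]
force: [-0.9, 0.2, 0.1]
finger_gap: 0.767
```

Request:
send_rows --targets '[0,0,0,0,0,3.5,6.5,0,0,0,0,0,6,6.5,0,0,0,0,0,6.5,6.5,0,0,0,0,0,6.5,6.5]'

```text
time_s: 10.25
position: [0.4885, -0.2305, 0.034]
eef_rot: [-3.141, 0.001, 0.002]
force: [0.5, -0.7, 0.6]
finger_gap: 0.76
```

```bash
python3 st.py; python3 - <<'E'
from h import *
im,W=cloud("scene")
cv2.imwrite("pics/s4.png",cv2.resize(im[110:250,90:290],None,fx=4,fy=4,interpolation=cv2.INTER_CUBIC))
E
```

```text
[ 0.48851595 -0.23052182  0.03403708] [-3.14113299e+00  8.03218699e-04  1.76734857e-03] [ 0.53088406 -0.66739047  0.56071731] [ 0.03865322  0.01565225 -0.0651788 ] 0.7601782839644879 10.25 [-5.82777743e-01  6.04762187e-01  1.71201400e+00 -8.14748322e-05
  8.25739971e-01  9.86306688e-01]
```

View pics/s4.png

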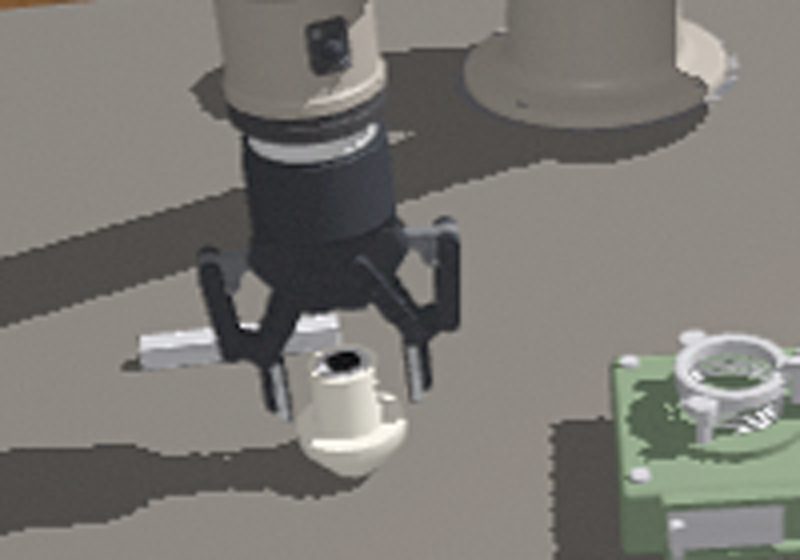

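```bash
python3 - <<'E'
import cv2
a=cv2.imread("pics/top0.png")[195:250,295:350];b=cv2.imread("pics/scene0.png")[190:240,150:205]
import numpy as np
cv2.imwrite("pics/z.png",np.hstack([cv2.resize(a,(390,390),interpolation=cv2.INTER_CUBIC),cv2.resize(b,(400,390),interpolation=cv2.INTER_CUBIC)]))
E
```

```text
(no output)
```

View pics/z.png

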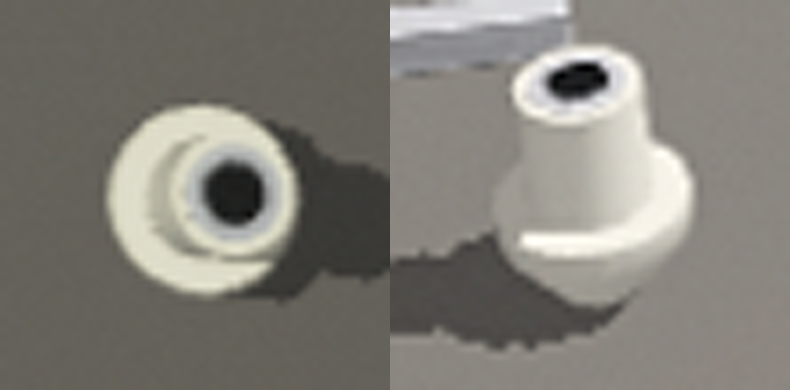

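The close-ups show a plain round neck, so the speck seen at (385,400) in the crop was only the finger's shadow. The neck lies between the fingers, so I'll close.

Request:
send_rows --targets '[0,0,0,0,0,0,3,0,0,0,0,0,0,3,0,0,0,0,0,0,3,0,0,0,0,0,0,3,0,0,0,0,0,0,3]'

```text
time_s: 10.8
position: [0.4891, -0.232, 0.0361]
eef_rot: [3.14, -0.003, -0.0]
force: [0.3, 1.6, 6.6]
finger_gap: 0.433
```

```bash
python3 st.py
```

```text
[ 0.48905872 -0.23199268  0.03607819] [ 3.13990307e+00 -2.93418532e-03 -1.69740322e-04] [0.29072297 1.6104941  6.55312708] [ 0.29347658  0.01131785 -0.00199957] 0.4331872087033801 10.8 [-5.84669678e-01  6.01279806e-01  1.71130126e+00  2.85638546e-04
  8.25632250e-01  9.86105533e-01]
```

Request:
send_rows --targets '[0,0,0,0,0,-0.5,3,0,0,0,0,0,-2,3,0,0,0,0,0,-5,3,0,0,0,0,0,-9,3,0,0,0,0,0,-12,3]'

```text
time_s: 11.3
position: [0.4883, -0.2317, 0.1569]
eef_rot: [3.14, -0.002, -0.0]
force: [1.7, -0.7, -1.3]
finger_gap: 0.423
```

Request:
send_rows --targets '[0,0,0,1,-3,0,3,0,0,0,2.4,-7,0,3,0,0,0,3.8,-11.2,0,3,0,0,0,5.2,-15.4,0,3,0,0,0,6.2,-18.5,0,3]'

```text
time_s: 11.8
position: [0.5504, -0.0441, 0.1549]
eef_rot: [-3.141, -0.001, 0.001]
force: [1.3, -1.3, -2.3]
finger_gap: 0.429
```

Request:
send_rows --targets '[0,0,0,0.4,-1.1,0,3,0,0,0,0.6,-1.7,0,3,0,0,0,0.6,-1.75,0,3,0,0,0,0.6,-1.75,0,3]'

```text
time_s: 12.2
position: [0.5558, -0.0301, 0.1543]
eef_rot: [3.141, 0.0, -0.001]
force: [0.7, 0.6, -2.6]
finger_gap: 0.427
```

```bash
python3 st.py; cat > hs.py <<'E'
from h import *
import sys
s=read_state();print(s["position"],s["force"])
for c in ("scene","top"):
    im,W=cloud(c); cv2.imwrite(f"pics/{c}_{sys.argv[1]}.png",cv2.resize(im[80:260,180:400],None,fx=3.3,fy=3.3,interpolation=cv2.INTER_CUBIC))
    r=regions_of(c,"housing")
    q=W.reshape(-1,3);z0=float(sys.argv[2])
    if r:
        m=cv2.erode(r[0]["region"].astype(np.uint8),np.ones((3,3)))>0
        P=W[r[0]["region"]];print(c,r[0]["score"],np.nanpercentile(P,[3,50,97],axis=0).round(4).tolist())
        p=P[(P[:,2]>z0+.021)&(P[:,2]<z0+.0285)]; print("shoulder",len(p),circ(p[:,:2],.03) if len(p)>5 else 0)
    r=q[(q[:,2]>.0735)&(q[:,2]<.0795)&(np.hypot(q[:,0]-.5558,q[:,1]+.0285)<.05)]
    ctr=np.array([.5558,-.0285])
    for _ in range(10):
        d=np.hypot(*(r[:,:2]-ctr).T); t=r[(d>.0225)&(d<.0325)]
        if len(t)<20: break
        ctr=circ(t[:,:2],.0275)[0]
    print("ring",ctr,len(t))
E
python3 hs.py 5 .12
```

```text
[ 0.55578957 -0.03014025  0.15431589] [ 3.14113477e+00  2.46138105e-04 -1.05625355e-03] [ 0.70418606  0.64644396 -2.64156907] [ 0.00735203  0.00199291 -0.00774865] 0.4270232849145777 12.2 [-1.91589500e-01  4.70327116e-01  1.54840982e+00 -5.50484967e-04
  1.12301075e+00  1.38050141e+00]
[ 0.55578957 -0.03014025  0.15431589] [ 0.70418606  0.64644396 -2.64156907]
scene 0.73 [[0.5445, -0.0573, 0.128], [0.5703, -0.0342, 0.1561], [0.5836, -0.0099, 0.1883]]
shoulder 111 (array([ 0.55328841, -0.03080692]), np.float64(0.0035704659087336535))
ring [ 0.55696514 -0.03014465] 193
ring [ 0.55444572 -0.02758409] 93
```

View pics/scene_5.png

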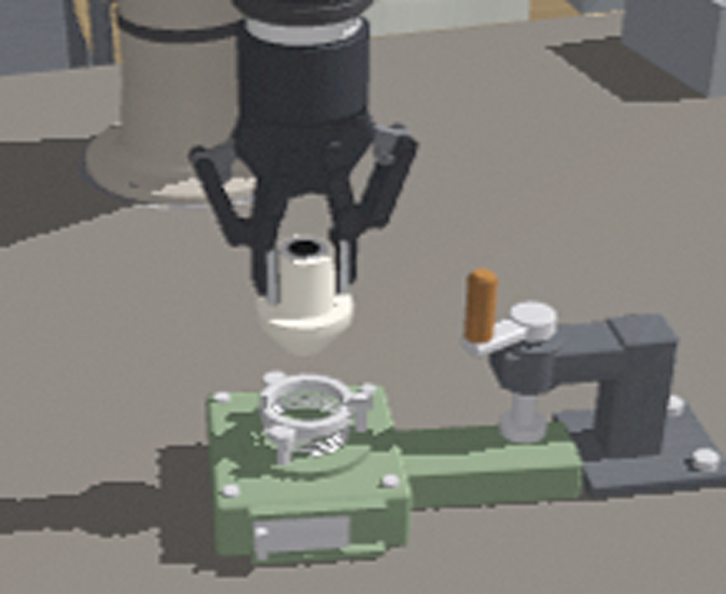

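Request:
send_rows --targets '[0,0,0,0.12,-0.05,1,3,0,0,0,0.12,-0.05,2.8,3,0,0,0,0.12,-0.05,4.3,3,0,0,0,0.12,-0.05,4.9,3,0,0,0,0.12,-0.05,4.9,3]'

```text
time_s: 12.9
position: [0.5566, -0.0285, 0.1041]
eef_rot: [-3.141, 0.002, -0.0]
force: [-1.1, -0.7, -1.2]
finger_gap: 0.43
```

```bash
python3 hs.py 6 .069
```

```text
[ 0.55659634 -0.0285431   0.10405459] [-1.1076672  -0.65040549 -1.18098851]
scene 0.69 [[0.546, -0.0535, 0.0827], [0.5716, -0.0309, 0.1075], [0.5841, -0.0072, 0.1382]]
shoulder 89 (array([ 0.55408698, -0.02900934]), np.float64(0.003813191907397661))
ring [ 0.55693528 -0.03021189] 113
top 0.56 [[0.5278, -0.0409, 0.0975], [0.5321, -0.0276, 0.1005], [0.536, -0.0111, 0.1026]]
shoulder 2 0
ring [ 0.55284452 -0.027407  ] 65
```

View pics/scene_6.png

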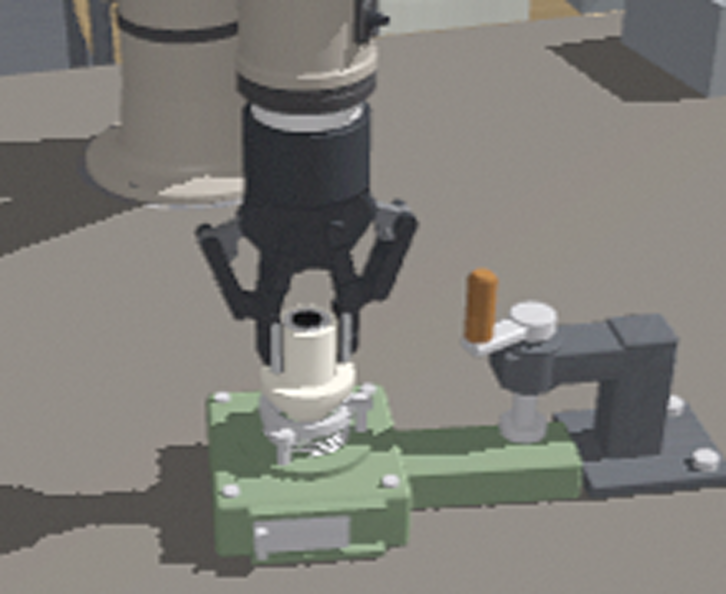

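View pics/top_6.png

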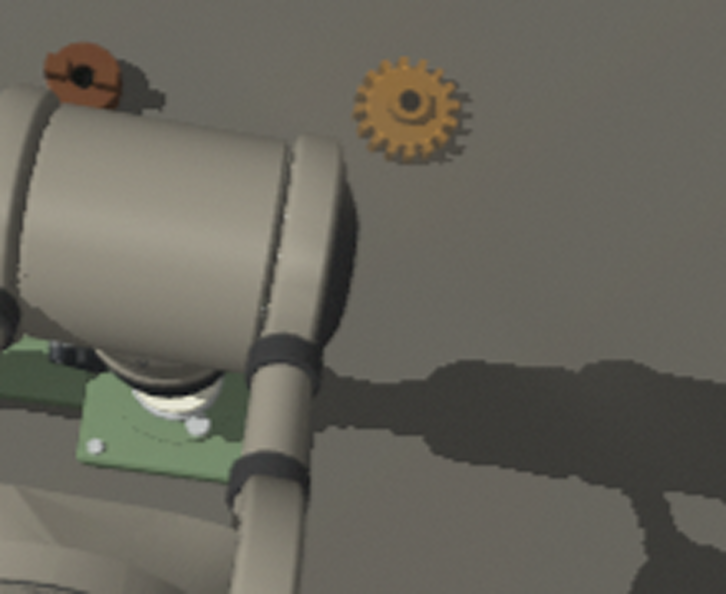

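Request:
send_rows --targets '[0,0,0,0.1,0.05,0.3,3,0,0,0,0.1,0.05,0.6,3,0,0,0,0.1,0.05,0.8,3,0,0,0,0.1,0.05,0.8,3]'

```text
time_s: 13.5
position: [0.5581, -0.029, 0.0977]
eef_rot: [3.141, 0.0, 0.0]
force: [-4.4, 1.3, 6.6]
finger_gap: 0.427
```

```bash
python3 st.py
```

```text
[ 0.55811108 -0.02904112  0.09765701] [3.14133833e+00 3.96415514e-05 6.87500042e-05] [-4.44617237  1.30137458  6.58818822] [ 0.00351877  0.4838173  -0.01153569] 0.42719162026079743 13.5 [-1.88976891e-01  5.40739743e-01  1.60594470e+00 -3.06713157e-04
  9.94899374e-01  1.38191771e+00]
```

Request:
send_rows --targets '[0,0,0,-0.1,-0.03,0,3,0,0,0,-0.1,-0.03,0.15,3,0,0,0,-0.1,-0.03,0.3,3,0,0,0,-0.1,-0.03,0.3,3]'

```text
time_s: 13.9
position: [0.5572, -0.0288, 0.095]
eef_rot: [3.141, -0.0, 0.0]
force: [-3.5, -0.4, 7.4]
finger_gap: 0.428
```

```bash
python3 st.py
```

```text
[ 0.55723917 -0.02884785  0.09499215] [ 3.14114854e+00 -4.54347642e-04  7.31129341e-05] [-3.47522969 -0.37902063  7.35467507] [0.0011396  0.55193663 0.01549761] 0.4283722845529072 13.9 [-1.88876683e-01  5.42578888e-01  1.61158493e+00 -4.20544045e-04
  9.86899197e-01  1.38207838e+00]
```

Request:
send_rows --targets '[0,0,0,-0.08,0,0.2,3,0,0,0,-0.08,0,0.4,3,0,0,0,-0.08,0,0.6,3,0,0,0,-0.08,0,0.6,3]'

```text
time_s: 14.3
position: [0.5567, -0.0289, 0.0896]
eef_rot: [3.141, -0.001, 0.0]
force: [-4.8, 0.7, 12.3]
finger_gap: 0.43
```

```bash
python3 st.py
```

```text
[ 0.55670014 -0.02888463  0.08958828] [ 3.14096899e+00 -1.33964548e-03  9.73130009e-05] [-4.80793385  0.69702291 12.34480195] [-0.04686137  0.6593397   0.01359608] 0.42962222071241984 14.3 [-1.89119865e-01  5.48401257e-01  1.61914596e+00 -4.36323468e-04
  9.72612436e-01  1.38182502e+00]
```

Request:
send_rows --targets '[0,0,0,-0.1,0,0.1,3,0,0,0,-0.1,0,0.2,3,0,0,0,-0.1,0,0.2,3,0,0,0,-0.1,0,0.2,3]'

```text
time_s: 14.7
position: [0.5564, -0.0289, 0.0888]
eef_rot: [3.141, -0.004, 0.0]
force: [-5.0, -0.2, 16.3]
finger_gap: 0.427
```

```bash
python3 hs.py 7 .052; python3 st.py
```

```text
[ 0.55642491 -0.02892495  0.08879736] [-5.00395272 -0.20480132 16.29768667]
scene 0.56 [[0.5472, -0.0558, 0.0728], [0.5711, -0.0326, 0.0926], [0.5843, -0.0081, 0.1231]]
shoulder 71 (array([ 0.55438715, -0.02913102]), np.float64(0.0011022266498047308))
ring [ 0.55736469 -0.02986022] 63
top 0.44 [[0.5273, -0.0489, 0.0785], [0.5317, -0.0316, 0.0832], [0.5381, -0.0121, 0.0859]]
shoulder 7 (array([ 0.55737828, -0.02769214]), np.float64(0.001075402138384852))
ring [ 0.5558 -0.0285] 4
[ 0.55641972 -0.02893771  0.08878445] [ 3.14064890e+00 -3.54616152e-03  1.28011616e-04] [-4.88156875  0.4600538  17.687293  ] [0.03847193 0.73025357 0.00821995] 0.4268898898599434 14.9 [-1.89367589e-01  5.47985705e-01  1.62274534e+00 -3.14463061e-04
  9.67201177e-01  1.38148042e+00]
```

View pics/scene_7.png

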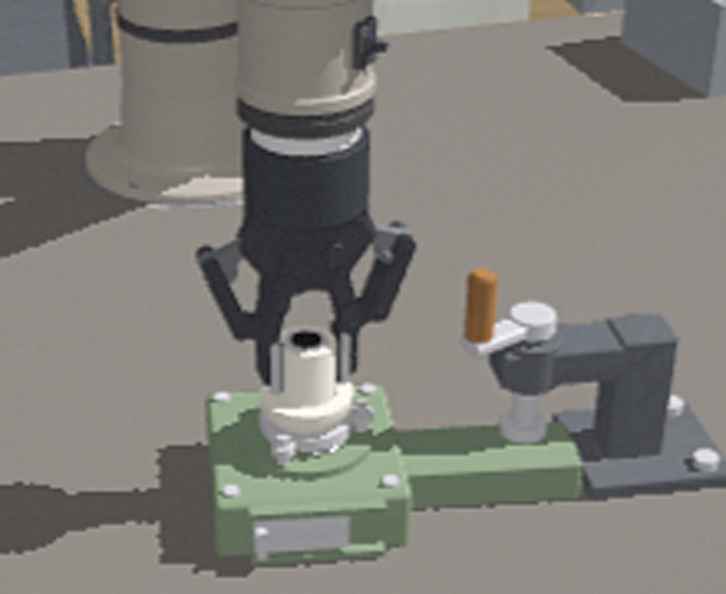

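```bash
cat > tilt.py <<'E'
from h import *
from scipy.optimize import least_squares
im,W=cloud("scene")
r=regions_of("scene","housing"); P=W[r[0]["region"]]; P=P[~np.isnan(P[:,0])]
# drop anything not white
m=r[0]["region"]; bgr=im[m][~np.isnan(W[m][:,0])].astype(int); P=P[bgr.min(1)>110]
print(len(P),P[:,2].max())
# surface of revolution model: profile distance
prof=np.array([[0,0],[.014,0],[.030,.020],[.030,.030],[.019,.030],[.019,.068],[.010,.068]])
def dist(p):
    x,y,z,a,b=p
    ax=np.array([a,b,1.]);ax/=np.linalg.norm(ax)
    q=P-np.array([x,y,z]); h=q@ax; rad=np.linalg.norm(q-h[:,None]*ax,axis=1)
    pt=np.stack([rad,h],1);best=np.full(len(pt),9.)
    for A,B in zip(prof[:-1],prof[1:]):
        u=np.clip(((pt-A)@(B-A))/((B-A)@(B-A)),0,1)
        best=np.minimum(best,np.linalg.norm(pt-(A+u[:,None]*(B-A)),axis=1))
    return best
f=least_squares(dist,[.5555,-.0295,.0535,0,0],loss='soft_l1',f_scale=.0015,x_scale=[.01,.01,.01,.1,.1])
print("origin",f.x[:3].round(4),"tilt deg x,y",np.degrees(f.x[3:]).round(2),"rms",np.sqrt(np.mean(dist(f.x)**2)))
# meter + ring check
q=W.reshape(-1,3);mt=q[(q[:,2]>.0405)&(q[:,2]<.047)&(abs(q[:,0]-.56)<.1)&(abs(q[:,1]+.03)<.08)]
print("meter top",cv2.minAreaRect((mt[:,:2]*1000).astype(np.float32)))
rg=q[(q[:,2]>.055)&(q[:,2]<.085)]; d=np.hypot(rg[:,0]-.5565,rg[:,1]+.03); s=rg[(d>.0295)&(d<.05)]
h=np.histogram(s[:,2],bins=np.arange(.055,.086,.002));print([(round(b,3),int(n)) for b,n in zip(h[1],h[0])])
E
python3 tilt.py
```

```text
534 0.12400503463431793
origin [ 0.5546 -0.0295  0.0537] tilt deg x,y [-0.01 -0.14] rms 0.0011620182899720539
meter top ((561.2184448242188, -32.865386962890625), (124.55335235595703, 137.88223266601562), 81.4099349975586)
[(np.float64(0.055), 3), (np.float64(0.057), 3), (np.float64(0.059), 10), (np.float64(0.061), 16), (np.float64(0.063), 26), (np.float64(0.065), 26), (np.float64(0.067), 10), (np.float64(0.069), 7), (np.float64(0.071), 8), (np.float64(0.073), 2), (np.float64(0.075), 2), (np.float64(0.077), 4), (np.float64(0.079), 4), (np.float64(0.081), 6), (np.float64(0.083), 2)]
```

Request:
send_rows --targets '[0,0,0,-0.1,0,0.05,3,0,0,0,-0.1,0,0.1,3,0,0,0,-0.1,0,0.1,3,0,0,0,-0.1,0,0.1,3]'

```text
time_s: 15.4
position: [0.5563, -0.0289, 0.0886]
eef_rot: [3.14, -0.006, 0.0]
force: [-4.7, 0.8, 21.2]
finger_gap: 0.431
```

```bash
python3 st.py; python3 tilt.py
```

```text
[ 0.55632388 -0.02894516  0.08863775] [ 3.14044507e+00 -5.93969236e-03  8.88083845e-05] [-4.69002642  0.81202744 21.24973283] [0.17313977 0.66711154 0.04324005] 0.4313658677194369 15.4 [-1.89556473e-01  5.46896819e-01  1.62535835e+00 -8.91972985e-06
  9.63287952e-01  1.38115952e+00]
593 0.12418201922812763
origin [ 0.555  -0.0296  0.0535] tilt deg x,y [-0.57 -0.19] rms 0.010318325868822706
meter top ((560.6734619140625, -33.037384033203125), (124.54304504394531, 139.01739501953125), 80.78370666503906)
[(np.float64(0.055), 1), (np.float64(0.057), 5), (np.float64(0.059), 17), (np.float64(0.061), 17), (np.float64(0.063), 23), (np.float64(0.065), 26), (np.float64(0.067), 8), (np.float64(0.069), 10), (np.float64(0.071), 8), (np.float64(0.073), 2), (np.float64(0.075), 5), (np.float64(0.077), 2), (np.float64(0.079), 4), (np.float64(0.081), 5), (np.float64(0.083), 1)]
```

Request:
send_rows --targets '[0,0,0,0.05,0,0.02,3,0,0,0,0.05,0,0.02,3,0,0,0,0.05,0,0.02,3,0,0,0,0.05,0,0.02,3,0,0,0,0.05,0,0.02,3]'

```text
time_s: 16.0
position: [0.5564, -0.0289, 0.0886]
eef_rot: [3.14, -0.005, 0.0]
force: [-6.5, 1.2, 23.9]
finger_gap: 0.428
```

```bash
python3 st.py; python3 tilt.py; python3 - <<'E'
from h import *
im,W=cloud("scene"); cv2.imwrite("pics/s8.png",cv2.resize(im[130:260,220:400],None,fx=4,fy=4,interpolation=cv2.INTER_CUBIC))
q=W.reshape(-1,3); k=q[(q[:,2]>.135)&(q[:,2]<.172)&(abs(q[:,0]-.577)<.02)&(abs(q[:,1]-.078)<.02)]
print("knob",circ(k[:,:2],.0095))
j=look_for("scene","clamp_jaw");i=camera_info("scene")
print([(x["score"],np.array(i["R"]).T@(np.array(x["point"])-i["t"])) for x in j])
E
```

```text
[ 0.55640863 -0.02894587  0.08860963] [ 3.14042420e+00 -5.13973954e-03  2.29781398e-04] [-6.49464096  1.20339854 23.85487391] [ 0.15816265  0.92990173 -0.01037162] 0.42832769380335955 16.0 [-1.89431549e-01  5.47440731e-01  1.62440811e+00 -2.17256733e-04
  9.64475963e-01  1.38126133e+00]
552 0.1255851297336075
origin [ 0.5545 -0.0294  0.0536] tilt deg x,y [0.1 0. ] rms 0.002468904991634423
meter top ((560.3082885742188, -32.51074981689453), (124.6287841796875, 140.47006225585938), 81.13153076171875)
[(np.float64(0.055), 2), (np.float64(0.057), 5), (np.float64(0.059), 17), (np.float64(0.061), 16), (np.float64(0.063), 32), (np.float64(0.065), 20), (np.float64(0.067), 7), (np.float64(0.069), 10), (np.float64(0.071), 9), (np.float64(0.073), 2), (np.float64(0.075), 3), (np.float64(0.077), 4), (np.float64(0.079), 4), (np.float64(0.081), 5), (np.float64(0.083), 1)]
knob (array([0.57671445, 0.07738278]), np.float64(0.0022168784120066487))
[(0.51, array([0.56988345, 0.11842125, 0.03850653]))]
```

View pics/s8.png

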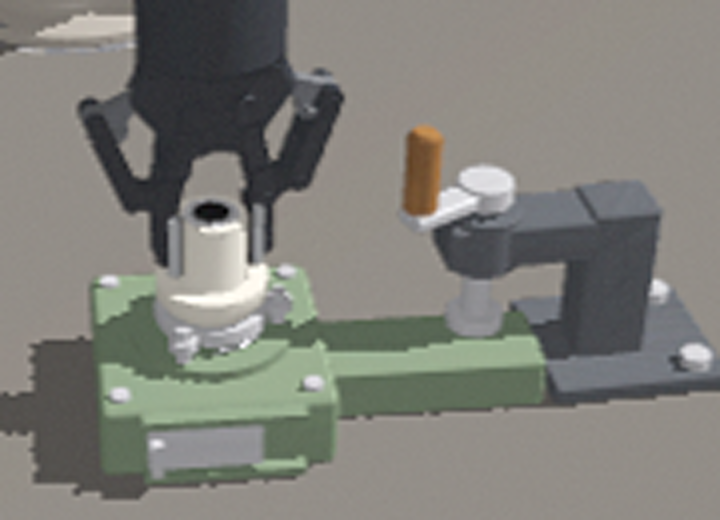

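The crop shows the housing upright in the pressed-down ring at (212,290), the jaw on the foot at (475,318) and the knob unchanged at (422,170). The push is steady at about 24 N, so I'm handing in.

```bash
python3 -c "
from plant import *
print(sign_off())"
```

```text
the job is handed in; nothing more can be done
None
```

The clamp is tight, and the white housing is seated tapered end down in the ring, pressed to its stop. The arm is still holding it there. I handed the job in at about 16 s of the 61 s allowed; the hand-in reports no verdict.

**Last checks**
- **Clamp:** I turned the crank clockwise about 5.5 rad. The knob angle in the camera puts it at about 7.4, so well tight. The knob was still in that place at the last look, and the jaw was on the foot.
- **Housing:** a fit to the depth image put its foot 53.6 mm above the bench, where about 53.5 mm is expected at the stop. Its tilt was about 0.1°. The gripper was pushing down with a steady 24 N or so.
- **Meter and loose parts:** the meter's top face was within about 1 mm of where it started. I never went near the gear, coupling or shaft, though I did not measure them again at the end.

**Where the checks disagreed**
- **Side force:** about 5–6 N in −x stayed on the gripper after seating, and small shifts did not remove it.
- **Centring:** the scene camera put the housing about 2 mm to −x of the ring, while the side force suggested the opposite. The two cameras differ from each other by about 3 mm. I relied on the taper to centre the housing.
- **Tilt:** one of the three tilt fits was poor, showing about 0.6° with a large error. The fits before and after it gave about 0.1°.

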